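Try the insert case's lid, free its catch if it has caught, and hold the lid open

ROBOT

A 6-joint arm with a two-finger parallel gripper is mounted at the origin on a cart in front of the work surface, level with it; the furniture and walls round the work are solid. World frame = base frame: x ahead of the robot, y to its left, z up, the work surface at z = 0. Lengths are in m, angles in degrees, forces in N, time in s.
With the tool pointing down it reaches from about 0.4 to 0.825 m from the base axis. Payload 7 kg.
Tool frame: the origin (TCP) lies between the finger pads; the fingertips stand 25 mm ahead of it and the grasp point (between the pads) lies 6 mm ahead of it; z points along the fingers, y is the line along which they close (so a half turn about z gives the same grasp; the last joint's range is limited). The gripper opens to 88 mm and grips with 3 to 60 N. Pads are 19 mm wide; open, the fingers measure 130 mm over their backs; the gripper's body (78 mm by 193 mm) begins 47 mm behind the grasp point.
Start: joints at [85.892, 20.546, 0.682, 0, -70.136, -16.507], TCP at [0.238, 0.632, 0.252] pointing down, gripper open.
Joint ranges: [-176.03, 176.03], [-82.01, 121.73], [-58.28, 71.71], [-173.87, 95.51], [-174.79, -0.11], [-173.66, 173.66]. Speed limits (degrees/s): [136.94, 136.94, 172.46, 180, 180, 180].

INTERFACE

Orientations are given as [roll, pitch, yaw] about the fixed x, y, z axes, in that order (R = Rz(yaw) Ry(pitch) Rx(roll)).
In Python, from plant import r gives the robot as it stands.
- The arm moves only by the shell command python3 -m crank 'ROWS' [FORCE]. ROWS is JSON, a list of rows, each a list of 3 entries, a list of its own where there are three numbers: the turn, a rotation vector about the tool's x, y, z in degrees, then the shift along the tool's x, y, z in cm, then the closure, from -1 (fully open) to 1 (shut). In form: [[[wx, wy, wz], [dx, dy, dz], fingers], ...]. A call has 1 to 8 rows; each row shifts and turns the commanded pose from where the row before left it, along the tool's axes as they then stand; what a row does not reach is not made up. A row lasts 1/10 s, in which the tool goes at most 50 mm and 8.59 degrees, less where a joint would pass 70% of its speed; a pose out of reach is approached as far as the arm can. A call with a gripper value outside its range is refused whole. The fingers move at their own pace and stop on an object; FORCE is the grip in N (left out, the last holds). Time passes only in rows, so rows that do not move let the fingers close. It gives the time, the measured TCP pose, the force, the opening and the grip force at its end, in the units of the state.
- r.get_state(): the state, without advancing time (a new reading comes with each control period).
- r.capture(name): name is "side" or "top" or "wrist"; returns a dict with "color" (400x640x3 uint8, red, green, blue), "range_z" (400x640 float32, m along the optical axis (not along the pixel's ray), 0 where there is no reading), "intrinsics" (3x3 intrinsics, pixels), "world_from_camera" (4x4, takes a point from camera to world coordinates); the wrist camera has in their place "hand_eye" (4x4, takes a point from camera to tool coordinates, whose origin is the TCP and whose axes are the flange's). Camera axes: x right, y down, z forward; pixel columns grow to the right and rows downward; lengths in m; the calibration is good to about 2 mm. A picture is of the moment at which its call begins: read the wrist's pose just before it.
- r.close_job(): hands the job in; it is judged then, once.
The state is a dict: "time_s": time; "joints": joint angles; "qd": joint speeds; "joint_torque": joint torques, N m; "tcp_pos": TCP position; "eef_rot": TCP orientation; "contact_force": force on the tool from outside, world axes, zero at the start; "moment": the same for the moment, N m; "gripper_width": finger opening in m; "gripper_force": force on a finger pad.
Only numpy, scipy, OpenCV 4.12 (cv2) and the standard library are available. Lean on these libraries where they do the work, as an engineer would, in place of code of your own. Each camera call takes 0.05 s, during which the arm holds its last target. There are 200 camera calls.

TASK

The catch of the grey steel case does not always engage and you cannot see whether it has. Before touching the knob, tug the lid's handle upward to find out; if the lid is caught, let go, push the black knob fully down and, keeping it down, turn it a quarter turn clockwise to draw the catch back. Then raise the blue lid by its handle to about 45 degrees and finish while holding it there, still, because it falls shut if let go; do not knock over or push away the bottle, the tape roll or the jar.

Things in the scene. Friction and masses are not known exactly. Their poses are not given: they have to be found in the camera images.
- case: Grey steel case fixed to the table, 160 (x) x 200 (y) x 70 mm high, with a latch housing 80 x 80 x 70 mm high against its front side, housing centre at (-120, -50) mm. Origin: underside centre of the case without the housing, at table height. Its x axis points to the rear (hinge side), y to the left, z up; front is -x.
- lid (a joint): Angle of the blue lid in rad: 0 shut, grows as its front rises, stop at 1.5. Plate 164 x 204 mm, top 79 mm above the table when shut, hinged on the case's rear top edge; about 0.4 kg, nothing holds it up. Caught, it rises about 0.03 rad (4 mm at the handle) and stops hard; not caught, it swings up under about 3 N at the handle (a barely engaged catch may first scrape, needing some 10 N).
- lid_handle (a point): Middle of the lid's handle, a round steel bar 10 mm thick lying along the case's y axis, with 44 mm free between its two posts; bar centre 34 mm above the lid's top and 125 mm in front of the hinge line (113 mm above the table when shut). It can be pinched from above with fingers on its front and rear sides, and turns between them as the lid swings. Moves with the lid; its frame turns with it.
- lid_hinge (a point): Point on the hinge axis level with the middle of the handle, 70 mm above the table; the axis runs along the case's y. With the lid at angle a the handle's bar lies 125*cos(a) - 43*sin(a) mm in front of this point and 125*sin(a) + 43*cos(a) mm above it.
- knob_grip (a point): Point on the axis of the black fluted round knob (36 mm diameter, 34 mm tall, red top with a white mark), 11 mm below its top: the height to grip it, 101 mm above the table at rest. The axis is vertical, 80 mm in front of the shut handle bar and level with its middle sideways; the knob stands on the latch housing (top 70 mm above the table) with an 8 mm gap below it at rest.
- knob_push (a joint): How far the knob is pushed down, in m: 0 at rest, 0.007 fully down (1 mm gap left). A spring of about 3.5 N at rest and 6 N fully down pushes it up again. Only when it is at least 0.005 down does turning draw the catch back.
- knob_turn (a joint): Knob angle in rad, grows clockwise seen from above: 0 at the start, stop at 1.5. It turns easily (about 0.03 N m, up to 0.1 N m when it moves the catch) and stays where it is left. Pushed down at 0 and then turned to 1.0 or more it draws the catch wholly back; the catch stays back when the knob is let go. Turned without pushing it does nothing; to try again turn it back to 0 first.
- hardener: White plastic bottle with a red cap, 48 mm diameter, 115 mm high, loose, left of the case; a bystander. Origin: centre of its underside. (Also mind the tall blue fin fixed at the robot's left, 0.10 to 0.45 m ahead, 0.6 m high, face 0.21 m left of the robot's axis: an arm whose shoulder juts out on its left must keep it off and reach the work from the right, tool tilted a little sideways.)
- blue_tape: Roll of blue tape lying flat, 97 mm diameter, 24 mm high, loose, in front of the case and left of the latch housing; a bystander. Origin at the centre of its underside.
- jar: Open glass jar, 54 mm diameter, 77 mm high, loose, behind the case; a bystander. Origin at the centre of its underside.

How it is judged:
By the outcome, as a careful person would: the job done as asked, in the order asked, and still so for the second after the job is handed in, while the arm keeps its last pose, push and grip.
It also fails if it takes over 58 s, if anything falls off the work surface, if the arm or the gripper's body presses on something with over 40 N, if the wrist force passes 120 N, or if a joint passes its speed limit or range.

## Working session

There is one attempt and no reset: what is moved stays moved. The work goes in short steps, Python scripts to look and compute and a shell command to move; the robot and the scene stay as the last step left them, time stands still between calls to the robot, and variables do not carry over. Pictures are saved under pics/ and viewed, at most 10 in all, crops included, and the job is handed in when it is done.

```bash
mkdir -p pics; ls
python3 - <<'E'
from plant import r
import cv2,numpy as np
s=r.get_state();print(s)
for n in("top","side"):
    c=r.capture(n);cv2.imwrite(f"pics/{n}0.png",c["color"][:,:,::-1]);np.savez(f"pics/{n}0.npz",**c)
    print(n,c["intrinsics"],c["world_from_camera"])
E
```

```text
pics
{'time_s': 0.0, 'joints': array([ 8.58904550e+01,  2.05906255e+01,  6.31365843e-01, -1.97879248e-02,
       -7.01356482e+01, -1.65060688e+01]), 'qd': array([-0.02551199, -0.00234965,  0.09133021,  0.05364581,  0.10082333,
       -0.00206761]), 'joint_torque': array([ 1.95192308e-05, -5.82722104e+01,  2.93058532e+01,  6.99723333e+00,
        7.06657040e-03, -1.64618368e-04]), 'tcp_pos': array([0.23753894, 0.63132285, 0.25061455]), 'eef_rot': array([ 1.79903718e+02, -9.13233063e-03, -2.06223454e+01]), 'contact_force': array([-0.24860382, -0.3506141 , -0.73592203]), 'moment': array([-0.03286124, -0.00486055,  0.02992436]), 'gripper_force': 0.0, 'gripper_width': 0.087835430772965}
top [[477.96912023   0.         315.17011293]
 [  0.         477.96912023 208.33396636]
 [  0.           0.           1.        ]] [[-0.00245705 -0.99802997  0.06269087  0.49555734]
 [-0.99984781  0.00136907 -0.01739181 -0.1647187 ]
 [ 0.01727172 -0.06272407 -0.99788145  1.1160652 ]
 [ 0.          0.          0.          1.        ]]
side [[463.8345001    0.         314.65768779]
 [  0.         463.8345001  202.62412638]
 [  0.           0.           1.        ]] [[ 0.99984962 -0.01110333 -0.01332148  0.5824898 ]
 [ 0.0071531  -0.43572445  0.90005168 -1.06406193]
 [-0.01579807 -0.90001162 -0.43557951  0.51258077]
 [ 0.          0.          0.          1.        ]]
```

View pics/top0.png

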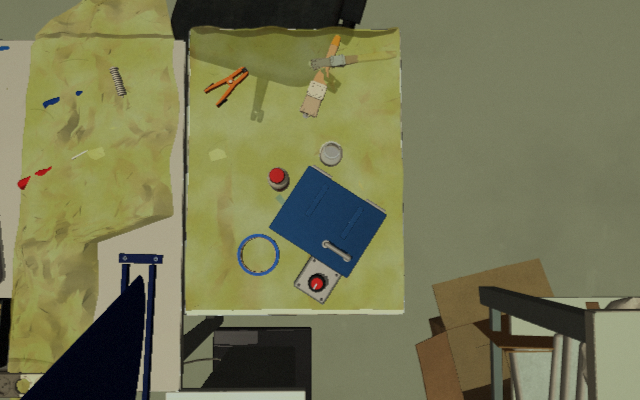

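View pics/side0.png

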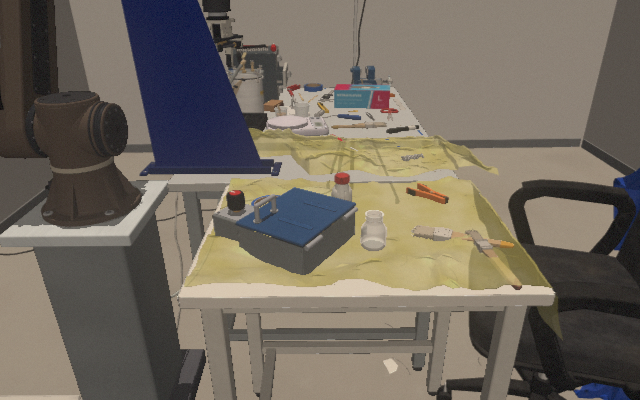

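```bash
cat > h.py <<'E'
import numpy as np,cv2
def load(n): return dict(np.load(f"pics/{n}.npz"))
def ray(c,uv,z,T=None):
    T=c["world_from_camera"] if T is None else T
    d=T[:3,:3]@np.linalg.solve(c["intrinsics"],[uv[0],uv[1],1.]);o=T[:3,3]
    return o+d*(z-o[2])/d[2]
def proj(c,p,T=None):
    T=c["world_from_camera"] if T is None else T
    q=c["intrinsics"]@(T[:3,:3].T@(np.asarray(p)-T[:3,3]));return q[:2]/q[2]
def cloud(c,T=None):
    T=c["world_from_camera"] if T is None else T
    v,u=np.mgrid[:400,:640];p=np.linalg.inv(c["intrinsics"])@np.stack([u.ravel(),v.ravel(),np.ones(u.size)])*c["range_z"].ravel()
    return (T[:3,:3]@p+T[:3,3:]).T.reshape(400,640,3)
def blob(m):
    n,l,s,ce=cv2.connectedComponentsWithStats(m.astype(np.uint8));i=1+np.argmax(s[1:,4]);return l==i,ce[i],s[i]
E
python3 - <<'E'
from h import *
c=load("top0");P=cloud(c);hsv=cv2.cvtColor(c["color"],cv2.COLOR_RGB2HSV)
win=np.zeros((400,640),bool);win[160:282,262:392]=1
m=win&(abs(hsv[...,0].astype(int)-107)<12)&(hsv[...,1]>130)
m,_,_=blob(m);print("lid px",m.sum(),"z",np.median(P[m][:,2]))
m=cv2.morphologyEx(m.astype(np.uint8),cv2.MORPH_CLOSE,np.ones((15,15)))
pts=np.argwhere(m)[:,::-1]
w=np.array([ray(c,p,.079)[:2] for p in pts],np.float32)
R=cv2.minAreaRect(w*1000);print("rect",R,cv2.boxPoints(R))
red=((hsv[...,0]<8)|(hsv[...,0]>172))&(hsv[...,1]>150)
r1=red.copy();r1[:260]=0;r1[:,:300]=0;r1[:,335:]=0;r1[310:]=0
_,ce,s=blob(r1);print("knob",ce,s,ray(c,ce,.112),"depthz",np.median(P[blob(r1)[0]][:,2]))
z=P[...,2];hb=(z>.095)&(z<.13)&(np.arange(640)[None]>262)&(np.arange(640)[None]<392);hb[:200]=0;hb[268:]=0
hm,ce,s=blob(hb);print("handle",ce,s,ray(c,ce,.118),P[hm].mean(0))
for uv,zz,n in(((278,176),.115,"bottle"),((331,152),.077,"jar"),((259,255),.024,"tape")):print(n,ray(c,uv,zz))
fin=P[290:400,20:165];print("fin",[P[v,u].round(2) for v,u in((290,135),(330,110),(380,60),(300,151),(258,140))])
s=load("side0");print("tcp in side",proj(s,[.238,.632,.25]),proj(s,[0,.2,.6]),proj(s,[.45,.21,0]))
S=cloud(s)
print("fin side",[S[v,u].round(3) for v,u in((5,140),(5,185),(100,160),(100,215),(150,180),(150,245),(165,270),(100,20))])
E
```

```text
lid px 6551 z 0.07811152183822134
rect ((533.6470947265625, -208.95025634765625), (200.0863037109375, 160.9698486328125), 56.98429870605469) [[ 411.64835 -248.98483]
 [ 546.62506 -336.6923 ]
 [ 655.6459  -168.91568]
 [ 520.6691   -81.20822]]
knob [316.55140187 282.82242991] [311 277  12  13 107] [ 0.40303081 -0.18471609  0.112     ] depthz 0.11218504096867044
handle [337.25517241 250.93103448] [324 242  27  19 145] [ 0.46931048 -0.22789581  0.118     ] [ 0.46925289 -0.22804267  0.11549292]
bottle [ 0.62675199 -0.10407967  0.115     ]
jar [ 0.68474443 -0.21790147  0.077     ]
tape [ 0.45814833 -0.05590433  0.024     ]
fin [array([0.38, 0.21, 0.06]), array([0.32, 0.21, 0.19]), array([0.28, 0.21, 0.36]), array([0.36, 0.19, 0.03]), array([0.45, 0.22, 0.01])]
tcp in side [222.15683697  62.00441341] [ 73.92787165 -58.31605314] [275.68508363 171.40095769]
fin side [array([0.126, 0.22 , 0.458]), array([0.243, 0.214, 0.456]), array([0.138, 0.221, 0.214]), array([0.294, 0.207, 0.215]), array([0.172, 0.222, 0.066]), array([0.365, 0.207, 0.069]), array([0.431, 0.236, 0.01 ]), array([-0.086, -0.038,  0.278])]
```

The top view shows the knob at (317,283), the handle at (337,251), the bottle at (278,176), the jar at (331,152) and the tape at (259,255). The side view shows the arm's hand behind the fin, near (215,40). The measurements put the case's x axis at about -33°, the handle at (0.469, -0.228) and the knob at (0.403, -0.185). I'll raise the arm first, then swing it right.

```bash
python3 -m crank '[[[0,0,0],[0,0,-5],-1],[[0,0,0],[0,0,-5],-1],[[0,0,4],[4.7,0.16,0],-1],[[0,0,4],[4.7,0.16,0],-1],[[0,0,4],[4.7,0.16,0],-1],[[0,0,4],[4.7,0.16,0],-1]]'
```

```text
time_s: 0.7
tcp_pos: [0.4036, 0.5412, 0.3509]
eef_rot: [179.9, -0.0, -36.7]
contact_force: [0.2, 0.1, -0.5]
gripper_width: 0.0879
gripper_force: 0.0
```

```bash
python3 -m crank '[[[0,0,4],[4.7,0.16,0],-1],[[0,0,4],[4.7,0.16,0],-1],[[0,0,4],[4.7,0.16,0],-1],[[0,0,4],[4.7,0.16,0],-1],[[0,0,4],[4.6,0.7,0],-1],[[0,0,4],[4.6,0.7,0],-1],[[0,0,4],[4.5,0.8,0],-1],[[0,0,4],[4.5,0.8,0],-1]]' && python3 -m crank '[[[0,0,4],[4.4,0.9,0],-1],[[0,0,4],[4.4,0.9,0],-1],[[0,0,4],[4.3,1,0],-1],[[0,0,4],[4.2,1,0],-1],[[0,0,4],[4.1,1.1,0],-1],[[0,0,4],[4,1.2,0],-1],[[0,0,4],[3.8,1.3,0],-1],[[0,0,4],[3.8,1.3,0],-1]]'; python3 -c "
from plant import r;print(r.get_state()['joints'])"
```

```text
time_s: 1.5
tcp_pos: [0.6055, 0.2384, 0.3508]
eef_rot: [179.9, -0.0, -68.8]
contact_force: [0.4, -0.3, -0.4]
gripper_width: 0.0875
gripper_force: 0.0
time_s: 2.3
tcp_pos: [0.5634, -0.0933, 0.351]
eef_rot: [179.9, -0.0, -100.8]
contact_force: [0.0, 0.0, 0.6]
gripper_width: 0.0875
gripper_force: 0.0
[ 1.02182538e+01  7.98865328e+00 -3.26827718e+00 -5.84460220e-03
 -7.87967297e+01 -2.10161241e+01]
```

```bash
python3 -m crank '[[[0,0,0],[3.75,1.67,2.5],-1],[[0,0,0],[3.75,1.67,2.5],-1],[[0,0,0],[3.75,1.67,2.5],-1],[[0,0,0],[3.75,1.67,2.5],-1],[[0,0,7.4],[0,0,0],-1],[[0,0,7.4],[0,0,0],-1],[[0,0,7.4],[0,0,0],-1],[[0,0,0],[0,0,0],-1]]'
python3 - <<'E'
from h import *
from plant import r
from scipy.spatial.transform import Rotation as Ro
s=r.get_state();c=r.capture("wrist")
T=np.eye(4);T[:3,:3]=Ro.from_euler("xyz",s["eef_rot"],degrees=True).as_matrix();T[:3,3]=s["tcp_pos"];T=T@c["hand_eye"]
print(s["joints"].round(1),s["tcp_pos"],s["eef_rot"]);cv2.imwrite("pics/w1.png",c["color"][:,:,::-1]);np.savez("pics/w1.npz",T=T,**c)
print("hand px",proj(c,[.4693,-.228,.113],T),"knob px",proj(c,[.403,-.1847,.112],T))
E
```

```text
time_s: 3.1
tcp_pos: [0.4707, -0.2269, 0.2512]
eef_rot: [180.0, -0.0, -122.9]
contact_force: [0.2, -0.0, 0.3]
gripper_width: 0.0876
gripper_force: 0.0
[ -4.2   6.2 -18.4  -0.  -65.5 -28.7] [ 0.47065344 -0.22690789  0.25124808] [ 1.79961852e+02 -9.08090889e-03 -1.22948516e+02]
hand px [322.19605994 194.88059925] knob px [407.97245365 194.88318107]
```

View pics/w1.png

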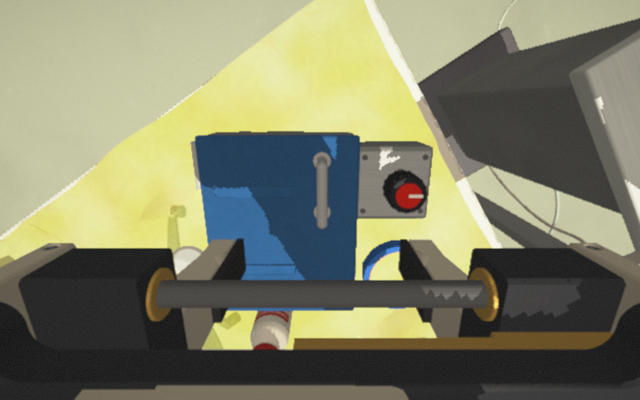

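The wrist view shows the bar at (322,187) and the knob top at (409,196), within a few pixels of the prediction. With the fingers fully open, one would hit the knob, so I'll part-close them before going down.

```bash
python3 -m crank '[[[0,0,0],[0,0,0],0.2],[[0,0,0],[0,0,2],0.2],[[0,0,0],[0,0,2],0.2],[[0,0,0],[0,0,2],0.2],[[0,0,0],[0,0,0],0.2],[[0,0,0],[0,0,0],0.2]]' 40
```

```text
time_s: 3.75
tcp_pos: [0.4712, -0.2268, 0.1919]
eef_rot: [180.0, -0.0, -122.7]
contact_force: [0.1, -0.7, 0.3]
gripper_width: 0.0452
gripper_force: 0.0
```

```bash
python3 -m crank '[[[0,0,0],[0,0,2],0.2],[[0,0,0],[0,0,2],0.2],[[0,0,0],[0,0,1.8],0.2],[[0,0,0],[0,0,1],0.2],[[0,0,0],[0,0,0],0.2]]'&& python3 -m crank '[[[0,0,0],[0,0,0],1],[[0,0,0],[0,0,0],1],[[0,0,0],[0,0,0],1],[[0,0,0],[0,0,0],1],[[0,0,0],[0,0,0],1],[[0,0,0],[0,0,0],1],[[0,0,0],[0,0,0],1]]'
```

```text
time_s: 4.25
tcp_pos: [0.4709, -0.2268, 0.1233]
eef_rot: [179.9, -0.0, -122.8]
contact_force: [0.3, 0.3, -0.5]
gripper_width: 0.0354
gripper_force: 0.0
time_s: 4.95
tcp_pos: [0.4708, -0.2266, 0.1241]
eef_rot: [180.0, 0.0, -122.8]
contact_force: [-2.1, 3.8, 4.7]
gripper_width: 0.0085
gripper_force: 40.0
```

Gripped. Now I'll tug upward in small steps.

```bash
for i in 1; do python3 -m crank '[[[0,0,0],[0,-0.07,-0.2],1],[[0,0,0],[0,-0.07,-0.2],1],[[0,0,0],[0,0,0],1]]'; python3 -m crank '[[[0,0,0],[0,-0.07,-0.2],1],[[0,0,0],[0,0,0],1]]';python3 -m crank '[[[0,0,0],[0,-0.07,-0.2],1],[[0,0,0],[0,0,0],1]]'; done
```

```text
time_s: 5.25
tcp_pos: [0.4718, -0.2273, 0.1274]
eef_rot: [179.9, 0.0, -122.8]
contact_force: [-1.1, 4.2, -1.7]
gripper_width: 0.0088
gripper_force: 40.0
time_s: 5.45
tcp_pos: [0.4725, -0.2277, 0.1295]
eef_rot: [180.0, 0.0, -122.8]
contact_force: [-1.8, 5.5, -2.5]
gripper_width: 0.0085
gripper_force: 40.0
time_s: 5.65
tcp_pos: [0.4732, -0.2282, 0.1316]
eef_rot: [180.0, 0.0, -122.8]
contact_force: [-0.3, 5.6, -1.5]
gripper_width: 0.0088
gripper_force: 40.0
```

```bash
python3 -m crank '[[[0,0,0],[0,-0.08,-0.2],1],[[0,0,0],[0,-0.08,-0.2],1],[[0,0,0],[0,0,0],1]]'; python3 -m crank '[[[0,0,0],[0,-0.09,-0.2],1],[[0,0,0],[0,-0.09,-0.2],1],[[0,0,0],[0,0,0],1]]'
python3 - <<'E'
from h import *
from plant import r
c=r.capture("side");im=c["color"][150:280,180:400];cv2.imwrite("pics/s1.png",cv2.resize(im[:,:,::-1],None,fx=3,fy=3))
E
```

```text
time_s: 5.95
tcp_pos: [0.4746, -0.2291, 0.1357]
eef_rot: [180.0, -0.0, -122.8]
contact_force: [-1.1, 4.5, -2.6]
gripper_width: 0.0087
gripper_force: 40.0
time_s: 6.25
tcp_pos: [0.4761, -0.2302, 0.1399]
eef_rot: [180.0, 0.0, -122.8]
contact_force: [-1.2, 6.0, -2.2]
gripper_width: 0.0086
gripper_force: 40.0
```

View pics/s1.png

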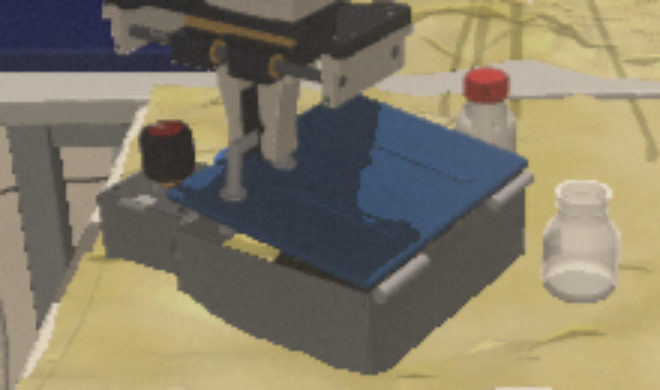

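The side picture shows the lid's front edge clearly raised off the case, with a gap near (240,240). It took only 2–3 N, so the catch isn't engaged and I'll leave the knob alone. Next I'll work out the lifting arc, tilting the tool slightly along with the lid.

Run:
```python
import numpy as np
A=np.linspace(.13,.785,17);t=np.radians(np.linspace(0,20,17))
def tcp(a,t): # rear, up ; tool up axis leans rear
    return np.array([-(125*np.cos(a)-43*np.sin(a))+11*np.sin(t),125*np.sin(a)+43*np.cos(a)+11*np.cos(t)])
for i in range(16):
    d=tcp(A[i+1],t[i+1])-tcp(A[i],t[i]);s,c=np.sin(t[i]),np.cos(t[i])
    y=np.array([-c,s]);z=-np.array([s,c]) # tool y=front(+up), z=down
    print(round(d@y/10,3),round(d@z/10,3))
```

```text
-0.275 -0.479
-0.284 -0.474
-0.293 -0.469
-0.302 -0.464
-0.311 -0.459
-0.319 -0.453
-0.328 -0.447
-0.336 -0.442
-0.345 -0.435
-0.353 -0.429
-0.361 -0.423
-0.369 -0.416
-0.377 -0.41
-0.385 -0.403
-0.393 -0.396
-0.4 -0.389
```

```bash
python3 -m crank '[[[-1.25,0,0],[0,-0.275,-0.48],1],[[-1.25,0,0],[0,-0.285,-0.475],1],[[-1.25,0,0],[0,-0.29,-0.47],1],[[-1.25,0,0],[0,-0.3,-0.465],1],[[0,0,0],[0,0,0],1]]' && python3 -m crank '[[[-1.25,0,0],[0,-0.31,-0.46],1],[[-1.25,0,0],[0,-0.32,-0.455],1],[[-1.25,0,0],[0,-0.33,-0.445],1],[[-1.25,0,0],[0,-0.335,-0.44],1],[[0,0,0],[0,0,0],1]]'
```

```text
time_s: 6.8
tcp_pos: [0.4862, -0.2367, 0.1584]
eef_rot: [174.9, -0.0, -122.8]
contact_force: [-3.0, 7.6, 1.8]
gripper_width: 0.0088
gripper_force: 40.0
time_s: 7.3
tcp_pos: [0.4986, -0.2446, 0.1749]
eef_rot: [169.8, -0.0, -122.8]
contact_force: [-5.0, 6.9, 3.5]
gripper_width: 0.0087
gripper_force: 40.0
```

```bash
python3 -m crank '[[[-1.25,0,0],[0,-0.345,-0.435],1],[[-1.25,0,0],[0,-0.355,-0.43],1],[[-1.25,0,0],[0,-0.36,-0.425],1],[[-1.25,0,0],[0,-0.37,-0.415],1],[[0,0,0],[0,0,0],1]]' && python3 -m crank '[[[-1.25,0,0],[0,-0.375,-0.41],1],[[-1.25,0,0],[0,-0.385,-0.405],1],[[-1.25,0,0],[0,-0.39,-0.395],1],[[-1.25,0,0],[0,-0.4,-0.39],1],[[0,0,0],[0,0,0],1],[[0,0,0],[0,0,0],1],[[0,0,0],[0,0,0],1]]'
python3 - <<'E'
from h import *
from plant import r
c=r.capture("side");im=c["color"][120:280,180:400];cv2.imwrite("pics/s2.png",cv2.resize(im[:,:,::-1],None,fx=3,fy=3))
hsv=cv2.cvtColor(c["color"],cv2.COLOR_RGB2HSV);P=cloud(c)
m=(abs(hsv[...,0].astype(int)-107)<12)&(hsv[...,1]>130);m[:,:230]=0;m[:,370:]=0;m[:165]=0
m=cv2.erode(blob(m)[0].astype(np.uint8),np.ones((3,3)))>0
q=P[m];q=q[q[:,2]>.06];n=np.linalg.svd(q-np.median(q,0))[2][2];n*=np.sign(n[2]);print(len(q),"lid angle",np.degrees(np.arccos(n[2])),n)
E
```

```text
time_s: 7.8
tcp_pos: [0.5132, -0.2541, 0.1889]
eef_rot: [164.8, -0.0, -122.8]
contact_force: [-4.6, 8.8, 6.8]
gripper_width: 0.0086
gripper_force: 40.0
time_s: 8.5
tcp_pos: [0.5296, -0.2646, 0.2002]
eef_rot: [159.9, -0.0, -122.8]
contact_force: [-2.4, 7.2, 5.4]
gripper_width: 0.0088
gripper_force: 40.0
0 lid angle 0.0 [0. 0. 1.]
  return _methods._mean(a, axis=axis, dtype=dtype,
  ret = um.true_divide(
```

View pics/s2.png

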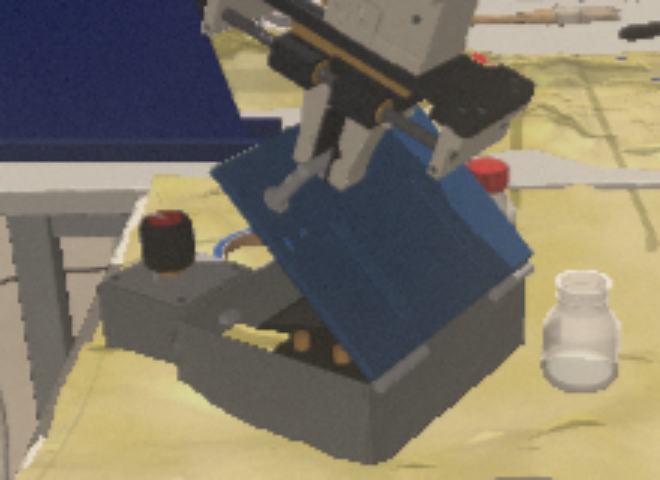

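The side picture shows the lid at about 45°, held by the bar at (300,180). The knob is untouched, and the bottle, jar and tape are still in place. The TCP height also gives about 0.79 rad.

```bash
python3 -m crank '[[[0,0,0],[0,0,0],1],[[0,0,0],[0,0,0],1],[[0,0,0],[0,0,0],1],[[0,0,0],[0,0,0],1],[[0,0,0],[0,0,0],1]]' && python3 -c "
from plant import r;print(r.get_state()['qd'].round(2));print(r.close_job())"
```

```text
time_s: 9.05
tcp_pos: [0.5296, -0.2646, 0.2001]
eef_rot: [159.9, -0.0, -122.8]
contact_force: [-3.0, 6.0, 4.7]
gripper_width: 0.0085
gripper_force: 40.0
[-0.01 -0.09 -0.09  0.03 -0.01  0.02]
the job is handed in; nothing more can be done
None
```

The tug showed the catch was not engaged, so I left the knob alone, raised the lid by its handle to about 45° and handed the job in at about 9 s with the lid held still; the bottle, tape roll and jar stayed put.

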